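# Seat the pot carrier plate on its locating pins

### The arm

A 6-joint arm with a two-finger parallel gripper is mounted at the origin on the work surface. World frame = base frame: x ahead of the robot, y to its left, z up, the work surface at z = 0. Lengths are in m, angles in degrees, forces in N, time in s.
With the tool pointing down it reaches from about 0.25 to 0.85 m from the base axis. Payload 12.5 kg.
Tool frame: the origin (TCP) lies at the very end of the fingers, on their centre line; the grasp point (between the pads) lies bot.grasp_offset behind it (bot.grasp_offset is the distance from the TCP to the grasp point, in m); z points along the fingers, y is the line along which they close (so a half turn about z gives the same grasp; the last joint's range is limited). The gripper opens to 93 mm and grips with 3 to 60 N. Pads are 15 mm wide; open, the fingers measure 128 mm over their backs; the gripper's body (75 mm by 188 mm) begins 65 mm behind the grasp point.
Start: joints at [70.153, 20.094, 94.641, -0, 65.266, -4.847], TCP at [0.142, 0.531, 0.219] pointing down, gripper open.
Joint ranges: [-157.81, 157.81], [-45, 120.19], [0.68, 151.7], [-89.99, 269.99], [4.06, 180], [-164.3, 164.3]. Speed limits (degrees/s): [127.2, 127.2, 159.86, 180, 180, 180].

### API

Orientations are given as [roll, pitch, yaw] about the fixed x, y, z axes, in that order (R = Rz(yaw) Ry(pitch) Rx(roll)).
In Python, from bench import bot gives the robot as it stands. Calls block until the motion is done:
- bot.goto(position, orientation): joint-space move of the TCP to a pose.
- bot.move_l(position, orientation=None, rate=0.15): straight line of the TCP; orientation=None keeps the orientation; rate is the mean speed in m/s.
- bot.goto_joints(angles): joint-space move.
- bot.move_gripper(opening, f_grip=None): opening from 0.0 (shut) to 1.0 (fully open); f_grip is the grip in N (None keeps the last); returns when the fingers have stopped.
- bot.dwell(seconds).
- bot.ik(position, orientation): joint angles nearest the present ones, or None.
- bot.get_image(name): name is "side" or "top" or "wrist"; returns a dict with "frame" (420x560x3 uint8, red, green, blue), "fx", "fy", "cx", "cy" (pixels), "origin" and "orientation" of the camera in the world. Camera axes: x right, y up, looking along -z (the intrinsics and any distortion apply to the point x, -y, -z); pixel columns grow to the right and rows downward; lengths in m; the calibration is good to about 2 mm. The wrist camera is an equidistant fisheye: a pixel r from the principal point sees the ray r / f radians off the axis. A picture is of the moment at which its call begins. There is no depth.
A pose or a line that the arm cannot do raises bot.PlanningError and nothing moves.
- bot.hand_in(): hands the job in; it is judged then, once.
Readings, each from a call of its own:
- bot.get_time(): time.
- bot.get_q(): joint angles.
- bot.get_dq(): joint speeds.
- bot.get_effort(): joint torques, N m.
- bot.get_tcp_pos(): TCP position.
- bot.get_tcp_rot(): TCP orientation.
- bot.get_ft_force(): force on the tool from outside, world axes, zero at the start.
- bot.get_moment(): the same for the moment, N m.
- bot.get_grip_width(): opening from 0.0 (shut) to 1.0 (fully open).
- bot.get_grasp_force(): force on a finger pad.
Only numpy, scipy, OpenCV 4.12 (cv2) and the standard library are available. Lean on these libraries where they do the work, as an engineer would, in place of code of your own. Each camera call takes 0.05 s, during which the arm holds its last target. There are 200 camera calls.

### The job

The aluminium pot carrier plate lies askew on the black jig base, riding up on the base's two locating pins. Nudge the plate sideways with your fingertips until both of its small holes drop over the two pins and it lies flat on the base, then draw clear. Do not pick the plate up, and leave the pots and other things around it where they are.

Things in the scene. Friction and masses are not known exactly. Their poses are not given: they have to be found in the camera images.
- plate: Loose aluminium plate, 160 (x) x 250 (y) x 6 mm, 0.5 kg; origin: mid of underside, z up. Two 64 mm pot openings at x -22, y +50 and -50. At the start its +x part rides on the pins, its -x part on the base (4 degrees tilt, near edge up to 4 mm below the base's top); it is 10-20 mm too far to base -x, up to 18 mm off in y, turned up to 0.12 rad. Slides with a few N. Seated, its axes match the base's.
- base: Fixed black jig base, 130 (x) x 215 (y) mm, flat top 60 mm above the table; origin: centre of underside. +x points away from the robot, turned up to 0.25 rad. The seated plate is centred on it and overhangs by 15 mm at the x edges, 17.5 mm at the y ends, so fingertips can reach down beside it. Two wells, 76 x 76 mm, 35 deep, at x -22, y +50 and -50.
- pin_left (a point): Foot of the left locating pin (base frame x = +40, y = +95 mm), on the base's top. Both pins are steel, 12 mm diameter and 8 mm high, the top 3 mm tapering to 6 mm diameter.
- pin_right (a point): Foot of the right locating pin (base frame x = +40, y = -95 mm), on the base's top.
- hole_left (a point): Centre of the plate's left pin hole, 17 mm diameter, right through (plate frame x = +40, y = +95 mm), on the plate's underside; it must come over pin_left.
- hole_right (a point): Centre of the plate's right pin hole, 17 mm diameter (plate frame x = +40, y = -95 mm), on the plate's underside; it must come over pin_right.
- pot_a: Lidded fruit pot, 72 mm diameter, 68 mm high, standing left of the base; origin under its centre. Leave alone.
- pot_b: Lidded fruit pot as pot_a, right of the base. Leave alone.
- pot_c: Lidded fruit pot as pot_a, beyond the base. Leave alone.
- label_roll: Roll of labels lying flat, 76 mm diameter, 30 mm high, right of the base; origin under its centre. Leave alone.
- weight: Steel check weight with a knob, 36 mm diameter, 52 mm high, beyond the base; origin under its centre. Leave alone.
- marker: Marker pen lying flat, 120 mm long, 14 mm thick, left of the base; origin under its middle. Leave alone.
- clip_tray: Small open grey tray, 80 x 110 x 30 mm, beyond the base; origin under its centre. Leave alone.

How it is judged (in metres and radians):
At the end, for the whole second after the job is handed in: Both holes are over their pins (centres within 4 mm), the plate's underside is within 2 mm of the base's top at both holes, and the plate is level within 0.02 rad and at rest (horizontal distance between hole_left and pin_left below 0.004 m and horizontal distance between hole_right and pin_right below 0.004 m and z of each of hole_left, hole_right in the frame of base below 0.062 m and angle between plate's own z axis and vertical below 0.02 rad and linear speed of plate below 0.01 m/s); the robot touches nothing.
It fails at once if the plate is lifted (its centre more than 15 mm above where it lies seated) or tipped up by more than 0.2 rad (z of plate in the frame of base above 0.075 m or angle between plate's own z axis and vertical above 0.2 rad).
It fails at once if a bystander is moved by more than 30 mm (distance of any of pot_a, pot_b, pot_c, label_roll, weight, marker, clip_tray from where it was at the start of the episode above 0.03 m).
It also fails if it takes over 51 s, if anything falls off the work surface, if the arm or the gripper's body presses on something with over 40 N, if the wrist force passes 120 N, or if a joint passes its speed limit or range.

## Working session

There is one attempt and no reset: what is moved stays moved. The work goes in short steps, each a Python script; the robot and the scene stay as the last script left them, time stands still between calls to the robot, and variables do not carry over. Pictures are saved under pics/ and viewed, at most 10 in all, crops included, and the job is handed in when it is done.

```bash
mkdir -p pics; python3 - <<'E'
from bench import bot
import cv2,pickle
for n in("top","side"):
    d=bot.get_image(n); pickle.dump(d,open(n+".pkl","wb"))
    cv2.imwrite(f"pics/{n}0.png",d["frame"][:,:,::-1])
    print(n,{k:v for k,v in d.items() if k!="frame"})
print(bot.get_time(),bot.get_tcp_rot(),bot.grasp_offset)
E
```

```text
top {'fx': 386.3315687178635, 'fy': 386.3315687178635, 'cx': 286.7145330727413, 'cy': 203.97501892709738, 'origin': array([0.44889913, 0.05014275, 0.91438676]), 'orientation': array([ 12.22800544,  -0.14561993, -90.0116763 ])}
side {'fx': 439.62385905515765, 'fy': 439.62385905515765, 'cx': 276.69750374999506, 'cy': 216.3314193469759, 'origin': array([0.60049171, 0.61388398, 0.72476985]), 'orientation': array([  40.3184396 ,    1.01441216, -177.58269064])}
0.1 [-1.79943098e+02 -4.07937275e-03  1.64999535e+02] 0.0188
```

View pics/top0.png

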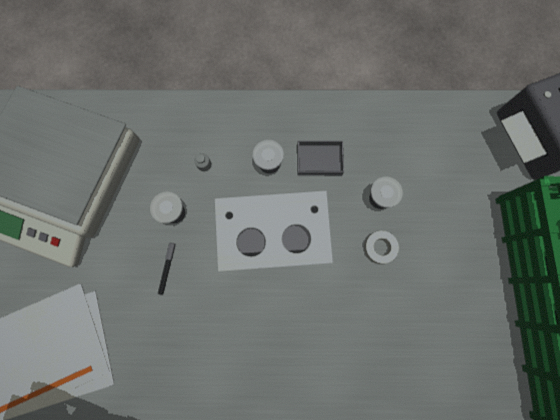

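View pics/side0.png

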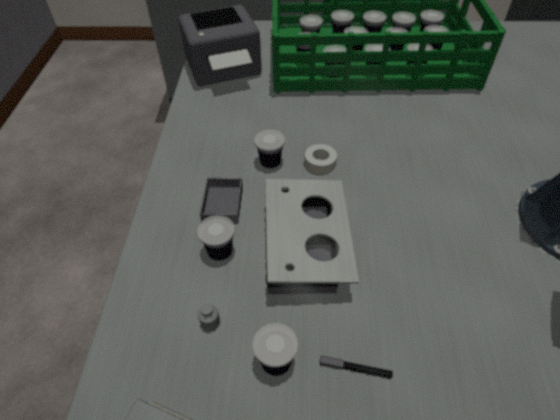

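The top view shows the plate at px (215–332, 191–270), with its pin holes at (229,215) and (314,209). The side view shows a strip of the black base below the plate's left end, near (300,287).

```bash
cat > h.py <<'E'
import numpy as np,cv2
from scipy.spatial.transform import Rotation as R
def ray(d,u,v):
    u,v=np.float64(u),np.float64(v)
    return R.from_euler('xyz',d["orientation"],degrees=True).apply([(u-d["cx"])/d["fx"],-(v-d["cy"])/d["fy"],-1.])
def onz(d,u,v,z):
    r=ray(d,u,v);o=np.array(d["origin"]);return o+r*(z-o[2])/r[2]
def proj(d,P):
    p=R.from_euler('xyz',d["orientation"],degrees=True).inv().apply(np.array(P)-d["origin"])
    return np.array([d["cx"]+d["fx"]*p[0]/-p[2],d["cy"]-d["fy"]*p[1]/-p[2]])
E
python3 - <<'E'
import pickle,cv2,numpy as np
from h import *
out=[]
for n,(x0,x1,y0,y1) in {"side":(250,370,170,300),"top":(205,345,180,285)}.items():
    d=pickle.load(open(n+".pkl","rb"));c=d["frame"][y0:y1,x0:x1,::-1].astype(float)
    c=np.clip(255*(c/255)**.45,0,255).astype(np.uint8)
    c=cv2.resize(c,None,fx=400/(x1-x0),fy=400/(x1-x0),interpolation=cv2.INTER_CUBIC)
    out.append(np.pad(c,((0,440-c.shape[0]),(0,0),(0,0))))
cv2.imwrite("pics/m1.png",np.hstack(out))
d=pickle.load(open("top.pkl","rb"))
for p in[(229,215),(314,209)]:print("hole",onz(d,*p,.07))
E
```

```text
hole [0.60678585 0.17619476 0.07      ]
hole [ 0.62044683 -0.01289925  0.07      ]
```

View pics/m1.png

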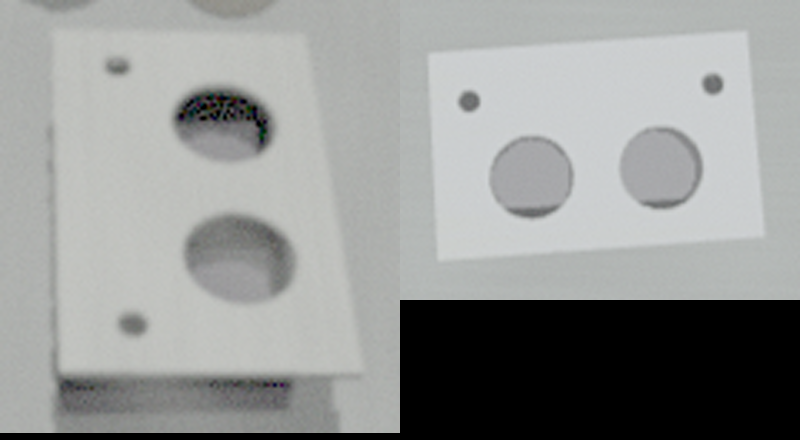

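The crops show the well walls through the pot openings, and the base's left face and far-left edge in the side view. A close wrist look should give the base pose.

```bash
cat >> h.py <<'E'
import pickle
def save(bot,n,tag,crop=None):
    d=bot.get_image(n);pickle.dump(d,open(tag+".pkl","wb"))
    g=(255*(d["frame"][:,:,::-1]/255.)**.5).astype(np.uint8)
    cv2.imwrite(f"pics/{tag}.png",g);print(tag,{k:np.round(v,3) for k,v in d.items() if k!="frame"},d["frame"].shape);return d
def wray(d,u,v):
    x=(u-d["cx"])/d["fx"];y=(v-d["cy"])/d["fy"];t=np.hypot(x,y);s=np.sin(t)/max(t,1e-9)
    return R.from_euler('xyz',d["orientation"],degrees=True).apply([x*s,-y*s,-np.cos(t)])
def wonz(d,u,v,z):
    r=wray(d,u,v);o=np.array(d["origin"]);return o+r*(z-o[2])/r[2]
E
python3 - <<'E'
from bench import bot
from h import *
bot.goto([.60,.08,.26],[180,0,180])
save(bot,"wrist","w1")
print(bot.get_time(),bot.get_q())
E
```

```text
w1 {'fx': np.float64(325.192), 'fy': np.float64(325.192), 'cx': np.float64(278.715), 'cy': np.float64(209.494), 'origin': array([0.53 , 0.08 , 0.426]), 'orientation': array([-1.4712e+01,  3.7000e-02,  9.0059e+01])} (420, 560, 3)
2.45 [ 3.25907961e+00  2.38086179e+01  8.31993883e+01  7.44016961e-03
  7.29952475e+01 -8.67955863e+01]
```

View pics/w1.png

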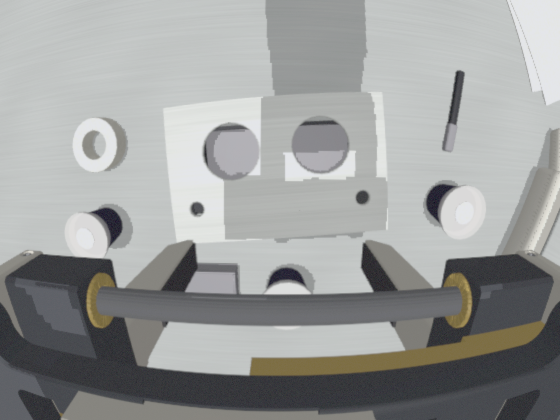

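The wrist view shows the plate at px (165–388, 93–243). Its holes are at (197,209) and (362,197), and there are dark base slivers under the far edge near row 240. I'll zoom in on these.

```bash
python3 - <<'E'
from h import *
d=pickle.load(open("w1.pkl","rb"))
def c(x0,x1,y0,y1,s):
    g=(255*np.clip(d["frame"][y0:y1,x0:x1,::-1]/200.,0,1)**.4).astype(np.uint8)
    return cv2.resize(g,None,fx=s,fy=s,interpolation=cv2.INTER_CUBIC)
a=c(195,355,108,188,5); b=c(160,400,225,250,800/240)
e=np.hstack([c(180,230,190,228,4),c(345,395,180,218,4)]);e=np.pad(e,((0,0),(0,800-e.shape[1]),(0,0)))
cv2.imwrite("pics/m2.png",np.vstack([a[:400],b,e])[:600]);print(b.shape)
E
```

```text
(83, 800, 3)
```

View pics/m2.png

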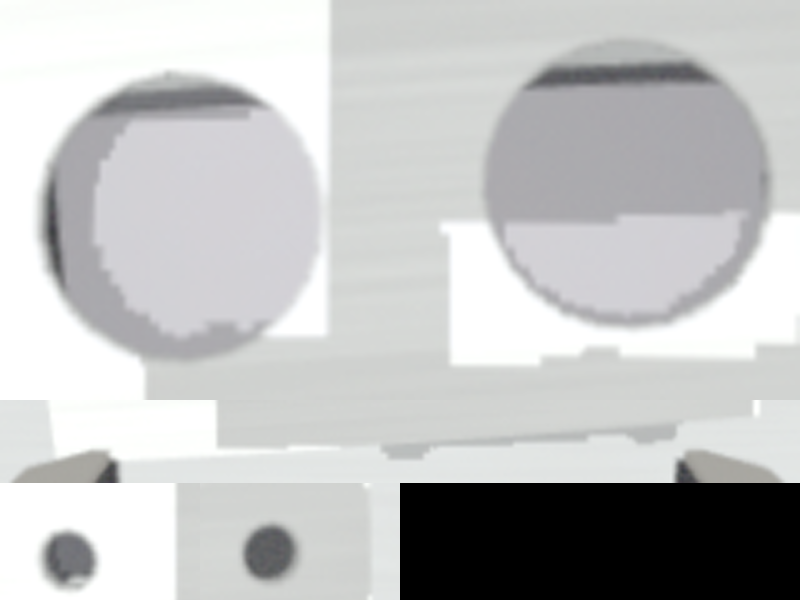

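Each opening shows the table, the base's 5 mm dark rim (x −65 to −60) and then the well floor. The right-hand well's −y wall shows as a dark crescent at zoom (48–67, 170–290). I'll cast these.

```bash
python3 - <<'E'
from h import *
d=pickle.load(open("w1.pkl","rb"));t=pickle.load(open("top.pkl","rb"));s=pickle.load(open("side.pkl","rb"))
g=cv2.cvtColor(d["frame"],cv2.COLOR_RGB2GRAY)
C=lambda X,Y:(195+(X+.5)/5-.5,108+(Y+.5)/5-.5)
lo=[(525,87),(712,80),(95,114),(250,104)];up=[(545,68),(700,63),(115,92),(240,86)]
for nm,L,z in(("lo-60",lo,.06),("up-65",up,.06)):
    P=np.array([wonz(d,*C(*p),z) for p in L]);k=np.polyfit(P[:,1],P[:,0],1)
    print(nm,P.round(4).tolist(),"slope deg",np.degrees(np.arctan(-k[0])),k)
print("ywall",[wonz(d,*C(*p),.025).round(4) for p in[(58,175),(66,290)]])
print("holes w",wonz(d,197,209,.074).round(4),wonz(d,362.5,197.5,.074).round(4))
print("holes t",onz(t,229,215,.074).round(4),onz(t,314,209.3,.074).round(4))
print("base left foot",onz(s,267,293,0).round(4),onz(s,337,292.4,0).round(4))
for X,Y in((620,75),(175,98)):
    u,v=C(X,Y);u=round(u);print(u,[(r,int(g[r,u])) for r in range(114,136)])
for v in(145,150,155,160):print(v,g[v,200:215])
# openings by contour ellipse in wrist/top
E
```

```text
lo-60 [[0.529, 0.103, 0.06], [0.5265, 0.1453, 0.06], [0.5341, 0.0061, 0.06], [0.5327, 0.0416, 0.06]] slope deg 3.1978805496825 [-0.05587157  0.53471708]
up-65 [[0.5247, 0.1075, 0.06], [0.5227, 0.1425, 0.06], [0.5293, 0.0108, 0.06], [0.5286, 0.0393, 0.06]] slope deg 2.951771992318389 [-0.05156377  0.53017174]
ywall [array([ 0.5495, -0.0107,  0.025 ]), array([ 0.5786, -0.0096,  0.025 ])]
holes w [ 0.6224 -0.0137  0.074 ] [0.6086 0.1749 0.074 ]
holes t [0.606  0.1756 0.074 ] [ 0.619  -0.0126  0.074 ]
base left foot [0.6495 0.1897 0.    ] [0.518  0.1842 0.    ]
319 [(114, 120), (115, 107), (116, 89), (117, 90), (118, 91), (119, 86), (120, 66), (121, 28), (122, 17), (123, 18), (124, 35), (125, 61), (126, 72), (127, 73), (128, 73), (129, 73), (130, 73), (131, 74), (132, 74), (133, 73), (134, 74), (135, 73)]
230 [(114, 203), (115, 202), (116, 202), (117, 200), (118, 197), (119, 197), (120, 198), (121, 193), (122, 139), (123, 100), (124, 91), (125, 73), (126, 38), (127, 31), (128, 30), (129, 39), (130, 65), (131, 79), (132, 117), (133, 124), (134, 125), (135, 124)]
145 [207 202 177 121  60  26  53  70  72  72  72  71  72  79 116]
150 [206 190 144  87  32  14  36  63  72  71  72  72  73  85 119]
155 [206 190 141  77  34   9  21  64  71  72  72  71  74  90 120]
160 [208 207 198 159  92  37  15  40  69  73  72  72  72  72  75]
```

Base: origin (0.590, 0.0795), yaw +3.0°. The side view agrees within 1 mm, with a foot width of 131.6 mm against 130. In the base frame the holes are off by (−17.7, −0.3) mm left and (−14.3, +0.9) mm right. A straight +x push on the near edge with both open fingertips, squared to the base, corrects both the offset and the rotation.

```bash
cat >> h.py <<'E'
O=np.array([.590,.0795]);a=np.radians(3.0);EX=np.array([np.cos(a),np.sin(a)]);EY=np.array([-np.sin(a),np.cos(a)])
def W(x,y,z): return [*(O+x*EX+y*EY),z]
def B(p): return np.array([(p[:2]-O)@EX,(p[:2]-O)@EY])*1000
E
python3 - <<'E'
from bench import bot
from h import *
bot.goto(W(-.13,0,.15),[180,0,183])
bot.move_l(W(-.13,0,.05),rate=.12)
bot.move_l(W(-.108,0,.05),rate=.06)
print(bot.get_time(),bot.get_ft_force().round(1))
for x in np.arange(-.105,-.0905,.003):
    bot.move_l(W(x,0,.05),rate=.03)
    f=bot.get_ft_force();print(round(x,4),B(bot.get_tcp_pos()).round(1),f.round(1),round(bot.get_time(),2))
    if np.linalg.norm(f)>30:break
save(bot,"wrist","w2");save(bot,"top","t2")
E
```

```text
4.6917 [-0.4  0.8  0.8]
-0.105 [-105.    0.] [0.1 0.3 0.3] 4.94
-0.102 [-1.021e+02  1.000e-01] [-2.7  0.2  1.8] 5.19
-0.099 [-98.9  -0. ] [-2.7  0.7  0.3] 5.44
-0.096 [-95.7  -0. ] [-1.2  0.3  0.4] 5.69
-0.093 [-92.4  -0. ] [-0.8  0.3  0.3] 5.94
w2 {'fx': np.float64(325.192), 'fy': np.float64(325.192), 'cx': np.float64(278.715), 'cy': np.float64(209.494), 'origin': array([0.428, 0.07 , 0.217]), 'orientation': array([-1.4793e+01,  4.6000e-02,  9.3008e+01])} (420, 560, 3)
t2 {'fx': np.float64(386.332), 'fy': np.float64(386.332), 'cx': np.float64(286.715), 'cy': np.float64(203.975), 'origin': array([0.449, 0.05 , 0.914]), 'orientation': array([ 12.228,  -0.146, -90.012])} (420, 560, 3)
```

View pics/w2.png

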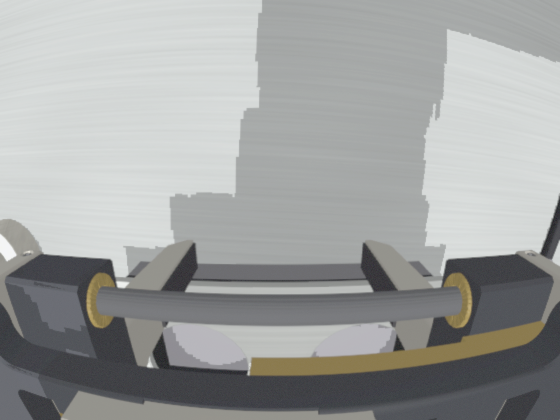

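Both fingertips are on the near edge, on either side of the image centre near row 270, and the force is only 1–3 N. I'll continue in 1 mm steps.

```bash
python3 - <<'E'
from bench import bot
from h import *
for x in np.arange(-.092,-.0865,.001):
    bot.move_l(W(x,0,.05),rate=.02)
    f=bot.get_ft_force();print(round(x,4),B(bot.get_tcp_pos()).round(1),f.round(1),round(bot.get_time(),2))
    if np.linalg.norm(f)>20:break
bot.move_l(W(-.13,0,.05),rate=.1)
bot.move_l(W(-.13,0,.18),rate=.15)
bot.goto(W(-.05,0,.26),[180,0,183])
save(bot,"wrist","w3");save(bot,"side","s3");print(bot.get_time())
d=pickle.load(open("s3.pkl","rb"));g=(255*(d["frame"][170:300,250:370,::-1]/255.)**.5).astype(np.uint8)
g=cv2.resize(g,(388,420),interpolation=cv2.INTER_CUBIC)
w=cv2.imread("pics/w3.png")[:,80:480];cv2.imwrite("pics/m3.png",np.hstack([w,g]))
E
```

```text
-0.092 [-91.9  -0. ] [ 0.9  0.3 -0.8] 6.29
-0.091 [-90.9   0. ] [ 0.8 -0.9 -0.3] 6.54
-0.09 [-90.3   0.1] [-2.2 -0.6  1.5] 6.79
-0.089 [-89.2   0. ] [-2.8 -0.1  0.8] 7.04
-0.088 [-87.9  -0. ] [-1.9 -0.4 -0.6] 7.29
-0.087 [-86.9  -0.1] [-2.4 -0.4 -1.5] 7.54
w3 {'fx': np.float64(325.192), 'fy': np.float64(325.192), 'cx': np.float64(278.715), 'cy': np.float64(209.494), 'origin': array([0.47 , 0.073, 0.425]), 'orientation': array([-1.4596e+01,  4.5000e-02,  9.3010e+01])} (420, 560, 3)
s3 {'fx': np.float64(439.624), 'fy': np.float64(439.624), 'cx': np.float64(276.698), 'cy': np.float64(216.331), 'origin': array([0.6  , 0.614, 0.725]), 'orientation': array([  40.318,    1.014, -177.583])} (420, 560, 3)
9.7667
```

View pics/m3.png

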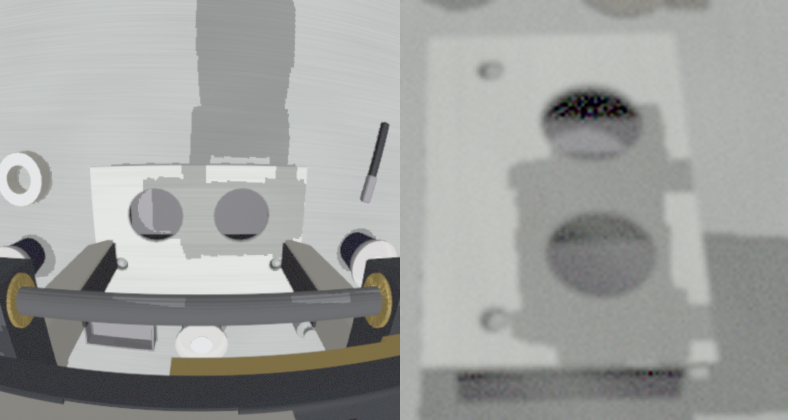

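The pins now show as bright spots inside both holes: wrist px about (202,264) and (356,264), and both holes in the side view. I'll zoom in to check seating.

```bash
python3 - <<'E'
from h import *
def c(n,u,v,h,s):
    d=pickle.load(open(n+".pkl","rb"));g=(255*(d["frame"][v-h:v+h,u-h:u+h,::-1]/255.)**.6).astype(np.uint8)
    return cv2.resize(g,(s,s),interpolation=cv2.INTER_CUBIC)
x0,y0,k=250,170,120/388
u1,v1=int(250+90*k),int(170+70*k);u2,v2=int(250+95*k),int(170+320*k)
print(u1,v1,u2,v2)
A=np.hstack([c("w3",202,264,12,300),c("w3",356,264,12,300)]);Bm=np.hstack([c("s3",u1,v1,10,300),c("s3",u2,v2,10,300)])
cv2.imwrite("pics/m4.png",np.vstack([A,Bm]))
w=pickle.load(open("w3.pkl","rb"));s=pickle.load(open("s3.pkl","rb"))
# plate near-edge/corners: bright mask, min-area rect in side view
for z in(.066,.074):
    print(z,[B(wonz(w,*p,z)).round(1) for p in((202,264),(356,264))],[B(onz(s,*p,z)).round(1) for p in((u1,v1),(u2,v2))])
E
```

```text
277 191 279 268
0.066 [array([ 43.1, -95.3]), array([43. , 94.1])] [array([ 43.1, -94.8]), array([41.5, 95.1])]
0.074 [array([ 39.4, -93.2]), array([39.4, 92. ])] [array([ 43. , -87.1]), array([ 41.5, 100.4])]
```

View pics/m4.png

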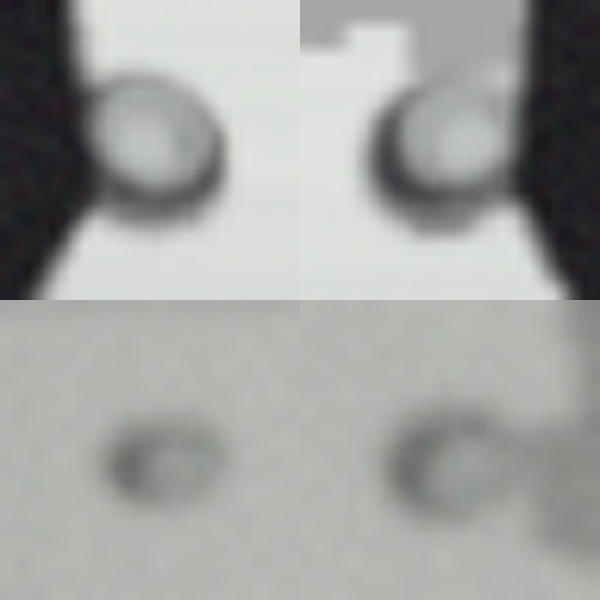

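At plate-top height z = 0.066, both views put the holes at y_b = ±95 with about 190 mm spacing. A plate still riding on the pins would show 185–187 mm, so it is seated, with the pins inside the holes. The arm is clear.

```bash
python3 - <<'E'
from bench import bot
print(bot.hand_in(),bot.get_time())
E
```

```text
the job is handed in; nothing more can be done
the job is handed in; nothing more can be done
```

The plate was pushed about 16 mm onto both pins, measured flat on the base in the wrist and side views, and the job is handed in with the arm clear; the hand-in returned no pass/fail result.

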